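Slide a bracket under the leaf spring of a marking jig and mark it

TASK

With a fingertip on the bare rear half of the steel bracket lying in the marking jig, press it firmly down on its sprung bed and slide it under the forked leaf spring until its front end is fully home against the end stop. Then push the marking plunger on the bridge all the way down with a fingertip, let it come back up, and move clear. Do not lift the bracket, do not press the plunger before the bracket is home, and leave the loose things around the jig where they are.

Things in the scene. Friction and masses are not known exactly. Their poses are not given: they have to be found in the camera images.
- jig: Marking jig fixed to the bench at a place and angle that vary: dark steel base plate 325 x 112 x 12 mm with bed, leaf spring, end stop and bridge on it. Origin: on the bench surface, on the jig's long centre line; z up, +x is the direction in which the bracket is to be slid, y across. The plate runs from x = -175 to +150 mm.
- bed (a joint): Sprung aluminium bed under the bracket; value = how far it is pressed down, 0 (up) to 0.014 m (bottomed). Stays level, springs back. Jig x = -165 to +118 mm, 64 mm wide; top 34 mm over the bench when up; 3 mm lips along both long edges (54 mm apart) keep the bracket straight. With the bracket on it, it takes about 9 N to start it, 15 N at 10 mm, 18 N at 14 mm.
- bracket: The work: dark steel plate 150 x 50 x 6 mm, 0.4 kg, on the bed, with an upright cross rib 14 mm high (bracket x = -10 to -2 mm, full width). Origin: centre of its underside; +x as the jig's +x. Behind the rib, x = -75 to -10 mm, is the bare rear half to press on; in front is the tongue, to x = +75 mm. Oiled, slides easily. Origin starts at jig x = -85 to -45 mm; fully home +45 mm.
- press_pad (a point): Centre of the top face of the bracket's bare rear half (bracket x = -42.5 mm), 40 mm above the bench while the bed is up. A fingertip pressing here, or nearer the rib, can also push forward against the rib.
- leaf_toe (a point): Middle of the free end of the forked steel leaf spring (prongs 10 mm wide at y = +-14 mm), jig x = 55 mm, turned up 4 mm. From jig x = 67 mm to the stop its underside is 32 mm over the bench, 8 mm below the top of the unpressed bracket, which butts against the toe unless pressed well down (10 to 12 mm is safe). It is stiff, yields upwards 1 to 3 mm, and then holds the tongue down by itself.
- stop_face (a point): Middle of the top edge of the end stop's face, jig x = +120 mm, 44 mm over the bench: the steel block that the front end of the bracket comes up against.
- plunger (a joint): Marking plunger, moving straight down through the bridge (grey beam across the jig, jig x = 82 to 104 mm, top 60 mm over the bench, on posts at y = +-49 mm). Value = how far it is pressed, 0 (up) to 0.008 m (all the way down). Spring: 3 N to start, 9 N all the way down; it returns by itself.
- plunger_top (a point): Centre of the plunger's round steel head (32 mm across, 10 mm thick), on its top face: 80 mm above the bench when up, at jig x = 93 mm, y = 0.
- spare: A second bracket just like the work, lying loose on the bench beside the jig (jig y about -130 mm); to be left alone. Origin as the bracket's.
- bush: Loose brass bush, 42 mm across, 30 mm high, on the bench near the jig's rear end; leave alone. Origin: centre of its underside.
- bolt: Loose steel bolt standing on its head (30 mm across, 55 mm high) beside the jig; leave alone. Origin: centre of its underside.
- driver: Loose screwdriver, 200 mm long, 26 mm thick, black handle, lying along the jig's other side (jig y about +90 mm); leave alone. Origin: its middle, on the bench.
- offcut: Loose steel tube offcut standing on end, 48 mm across, 75 mm high, right of the jig; leave alone.
- spanner: Loose steel spanner, 180 mm long, left of the jig; leave alone.
- oilcan: Loose metal can, 60 mm across, 120 mm high, at the right; leave alone.
Things that resemble listed ones, but are neither listed nor needed, are in the scene too. Leave any blue, orange or pink look-alike of the bracket alone.

How it is judged:
By the outcome, as a careful person would: the job done as asked, in the order asked, and still so for the second after the job is handed in, with the robot touching nothing.
It also fails if it takes over 48 s, if anything falls off the work surface, if the arm or the gripper's body presses on something with over 40 N, if the wrist force passes 120 N, or if a joint passes its speed limit or range.

ROBOT

A 6-joint arm with a two-finger parallel gripper is mounted at the origin on the work surface. World frame = base frame: x ahead of the robot, y to its left, z up, the work surface at z = 0. Lengths are in m, angles in degrees, forces in N, time in s.
With the tool pointing down it reaches from about 0.3 to 0.75 m from the base axis. Payload 8.5 kg.
Tool frame: the origin (TCP) lies at the very end of the fingers, on their centre line; the grasp point (between the pads) lies 19 mm behind it; z points along the fingers, y is the direction in which the jaws open and shut (so a half turn about z gives the same grasp; the last joint's range is limited). The gripper opens to 85 mm and grips with 20 to 120 N. Pads are 22 mm wide; open, the fingers measure 114 mm over their backs; the gripper's body (76 mm by 85 mm) begins 54 mm behind the grasp point. The pads swing forward as they close: fully open they stand 13 mm farther back than shut.
Start: joints at [51.893, 21.807, 74.336, -0, 83.858, -12.336], TCP at [0.239, 0.495, 0.202] pointing down, gripper open.
Joint ranges: [-178.18, 178.18], [-50.72, 133.34], [12.68, 142.11], [-81.47, 261.47], [9.98, 163.14], [-165.26, 165.26]. Speed limits (degrees/s): [136.94, 136.94, 180, 180, 180, 180].

INTERFACE

Orientations are given as a 3x3 rotation matrix whose columns are the frame's x, y, z axes.
In Python, from rig import status, vision, env gives the robot as it stands.
- The arm moves only by the tool send_rows, never from a script. Its argument "targets" is a list of rows, each a list of 7 numbers: the shift along the tool's x, y, z in units of 50 mm (1.0 is 50 mm), then the turn, a rotation vector about the tool's x, y, z in units of 8 degrees (1.0 is 8 degrees), then the finger opening in mm, from 0 to 85.4. A call has 1 to 5 rows; each row is the pose to reach, as a shift and turn from the pose commanded when the call began, along the tool's axes at that moment; what a row does not reach only later rows make up. A row lasts 1/8 s, in which the tool goes at most 62.5 mm and 10.7 degrees, less where a joint would pass 70% of its speed; a pose out of reach is approached as far as the arm can. A call with a gripper value outside its range is refused whole. The fingers move at their own pace and stop on an object; "grip_force" is the grip in N (left out, the last holds). Time passes only in rows, so rows that repeat a pose let the fingers close. It gives the time, the measured TCP pose, the force and the opening at its end, in the units of the state.
- status.observe(): the state, without advancing time (a new reading comes with each control period).
- vision.get_image(name): name is "scene" or "top" or "wrist"; returns (picture, depth): 384x512x3 uint8, red, green, blue; 384x512 float32, m along the optical axis (not along the pixel's ray), 0 where there is no reading.
- vision.camera_model(name): a dict with "camera_matrix" (3x3 intrinsics, pixels), "dist" ([k1, k2, p1, p2, k3] as OpenCV has them; the pictures are not rectified), "view" (4x4, takes a point from world to camera coordinates); the wrist camera has in their place "T_tool_cam" (4x4, takes a point from camera to tool coordinates, whose origin is the TCP and whose axes are the flange's). Camera axes: x right, y down, z forward; pixel columns grow to the right and rows downward; lengths in m; the calibration is good to about 2 mm. A picture is of the moment at which its call begins: read the wrist's pose just before it. camera_model takes no time and is no camera call.
- env.close_job(): hands the job in, once; it reports no verdict.
Trained networks look in the newest picture that a camera, given by its name, has taken for a name from the list of things; names that differ only in an ending like _2 or _b are one class to them, and where a whole thing is asked for, a point or a joint stands for the part that bears it (a point fixed in the world has none). Each returns a list of dicts, best first, with "p" (0 to 1); they miss things now and then, are a little off and sometimes report something else, mostly with a low value. They report only what shows in the picture. A call takes as long as a camera call. They do not tell look-alikes from the thing itself.
- vision.masks_of(camera, label): "pixels" (384x512 bool, what is visible of it) and "extent" ([left, top, right, bottom] in pixels, round what is visible of it).
The state is a dict: "time_s": time; "q": joint angles; "qvel": joint speeds; "joint_efforts": joint torques, N m; "position": TCP position; "tool_rot": TCP orientation; "ft_force": force on the tool from outside, world axes, zero at the start; "wrist_torque": the same for the moment, N m; "grip_width": finger opening in m.
Only numpy, scipy, OpenCV 4.12 (cv2) and the standard library are available. Lean on these libraries where they do the work, as an engineer would, in place of code of your own. Each camera call takes 0.05 s, during which the arm holds its last target.

## Working session

There is one attempt and no reset: what is moved stays moved. The work goes in short steps, Python scripts to look and compute and a tool call to move; the robot and the scene stay as the last step left them, time stands still between calls to the robot, and variables do not carry over. Pictures are saved under pics/ and viewed, and the job is handed in when it is done.

Besides the shell and the picture viewer there is one more tool, called after ">>>" in YAML: its name, and indented under it one key for each argument. send_rows: Moves the arm, as the interface text tells. Its arguments: {"type":"object","properties":{"targets":{"type":"array","items":{"type":"array","items":{"type":"number"}}},"grip_force":{"type":"number"}},"required":["targets"]}

```bash
ls; mkdir -p pics
python3 - <<'E'
from rig import status, vision, env
import cv2
s=status.observe()
for k in s: print(k,s[k])
for n in ("scene","top"):
    p,d=vision.get_image(n)
    cv2.imwrite(f"pics/{n}0.png",cv2.cvtColor(p,cv2.COLOR_RGB2BGR))
    import numpy as np; np.savez(f"{n}0.npz",p=p,d=d)
    print(vision.camera_model(n))
E
```

```text
pics
time_s 0.0
q [ 5.18932868e+01  2.18410088e+01  7.43884435e+01  2.20038602e-04
  8.38589503e+01 -1.23360059e+01]
qvel [-0.09278759 -0.083804    0.01873925 -0.07612966  0.01954281  0.05722517]
joint_efforts [ 2.20973750e-03 -4.48451579e+01 -2.31275189e+01 -6.07091124e-05
  4.68416591e-03 -7.49776092e-06]
position [0.23889618 0.49500193 0.20138993]
tool_rot [[-9.00540828e-01  4.34770405e-01 -9.55181017e-04]
 [ 4.34771326e-01  9.00540074e-01 -1.21170629e-03]
 [ 3.33364748e-04 -1.50647631e-03 -9.99998810e-01]]
ft_force [0.00936601 0.26149871 0.15711918]
wrist_torque [-0.05996795  0.05955921  0.02558441]
grip_width 0.0851566318751895
{'camera_matrix': array([[421.66451624,   0.        , 263.51577796],
       [  0.        , 421.66451624, 194.42519423],
       [  0.        ,   0.        ,   1.        ]]), 'dist': array([0.05348282, 0.        , 0.        , 0.        , 0.        ]), 'view': array([[-0.69058346,  0.72305207, -0.01703453,  0.34613327],
       [ 0.46734229,  0.42813342, -0.77349399, -0.18949718],
       [-0.55198339, -0.54212312, -0.63357468,  1.3594721 ],
       [ 0.        ,  0.        ,  0.        ,  1.        ]])}
{'camera_matrix': array([[369.68298235,   0.        , 249.71203017],
       [  0.        , 369.68298235, 187.87685195],
       [  0.        ,   0.        ,   1.        ]]), 'dist': array([-0.06299624,  0.        ,  0.        ,  0.        ,  0.        ]), 'view': array([[ 0.01040317, -0.99962536, -0.02531634,  0.02576691],
       [-0.98574964, -0.00600118, -0.16811198,  0.50843442],
       [ 0.16789707,  0.02670447, -0.98544277,  1.13603446],
       [ 0.        ,  0.        ,  0.        ,  1.        ]])}
```

View pics/scene0.png

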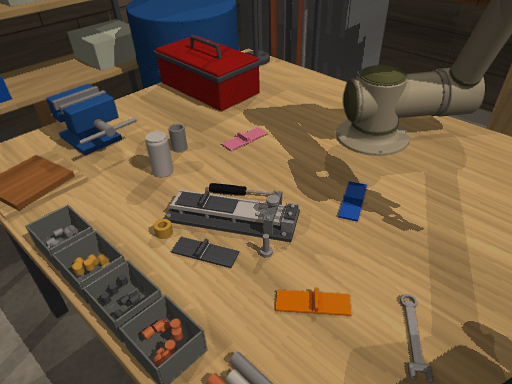

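View pics/top0.png

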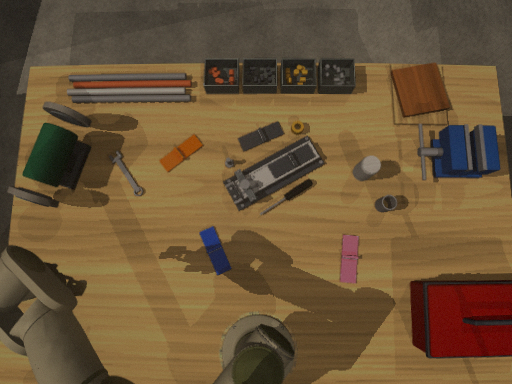

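The jig shows in the top view from rear (322,150) to bridge/stop end (232,195). Loose items are the dark spare (262,136), bush (297,128), bolt (230,162) and driver (288,195). Look-alikes are orange (181,153), blue (215,250) and pink (349,258). Next I'll enlarge the jig and run the networks.

```bash
cat > h.py <<'E'
import numpy as np, cv2
from rig import status, vision, env
def back(cam,us,vs,ds):
    m=vision.camera_model(cam)
    pts=np.array(list(zip(us,vs)),float).reshape(-1,1,2)
    n=cv2.undistortPoints(pts,m["camera_matrix"],m["dist"]).reshape(-1,2)
    d=np.asarray(ds,float)
    c=np.c_[n*d[:,None],d]
    V=m["view"]
    return (c-V[:3,3])@V[:3,:3]
def proj(cam,P):
    m=vision.camera_model(cam); V=m["view"]
    r,_=cv2.Rodrigues(V[:3,:3])
    return cv2.projectPoints(np.asarray(P,float).reshape(-1,1,3),r,V[:3,3],m["camera_matrix"],m["dist"])[0].reshape(-1,2)
E
python3 - <<'E'
from h import *
for cam,box in(("top",(205,115,345,220)),("scene",(150,170,310,270))):
    p,d=vision.get_image(cam)
    im=cv2.cvtColor(p,cv2.COLOR_RGB2BGR)
    x0,y0,x1,y1=box
    cv2.imwrite(f"pics/{cam}_crop.png",cv2.resize(im[y0:y1,x0:x1],None,fx=5,fy=5,interpolation=cv2.INTER_CUBIC))
    for l in ("jig","bracket","bed","leaf_toe","stop_face","plunger","spare","bush","bolt","driver"):
        for r in vision.masks_of(cam,l)[:4]:
            v,u=np.nonzero(r["pixels"]); dd=d[v,u]; ok=dd>0
            P=back(cam,u[ok],v[ok],dd[ok])
            print(cam,l,round(r["p"],2),np.round(r["extent"]),len(u),np.round(np.median(P,0),3),np.round(np.percentile(P[:,2],[5,95]),3))
            np.save(f"m_{cam}_{l}.npy",r["pixels"]) if r is not None else 0
    np.savez(f"{cam}0.npz",p=p,d=d)
print(status.observe()["time_s"])
E
```

```text
top jig 0.56 [222. 136. 322. 208.] 2500 [ 0.546 -0.012  0.028] [0.007 0.059]
top bracket 0.78 [268. 145. 315. 178.] 719 [ 0.601 -0.103  0.038] [0.034 0.049]
top bracket 0.67 [339. 235. 360. 285.] 769 [ 0.29  -0.288  0.004] [-0.002  0.013]
top bracket 0.56 [161. 137. 200. 169.] 599 [0.633 0.267 0.004] [-0.001  0.013]
top bracket 0.56 [198. 226. 231. 272.] 728 [0.311 0.141 0.004] [-0.     0.015]
top bed 0.81 [234. 145. 316. 200.] 716 [ 0.549 -0.013  0.032] [0.013 0.038]
top leaf_toe 0.53 [109. 155. 142. 195.] 298 [0.56  0.445 0.004] [-0.002  0.009]
top leaf_toe 0.39 [236. 176. 257. 195.] 28 [0.519 0.03  0.034] [0.031 0.037]
top stop_face 0.86 [223. 135. 326. 210.] 2629 [ 0.547 -0.015  0.028] [0.006 0.059]
top spare 0.85 [236. 124. 282. 149.] 648 [ 0.697 -0.002  0.004] [-0.001  0.014]
top spare 0.73 [234. 143. 319. 198.] 699 [ 0.556 -0.019  0.033] [0.028 0.037]
top spare 0.66 [268. 145. 314. 178.] 663 [ 0.599 -0.099  0.038] [0.034 0.05 ]
top driver 0.83 [283. 178. 311. 202.] 232 [ 0.512 -0.129  0.021] [0.011 0.026]
top driver 0.23 [223. 136. 324. 207.] 2643 [ 0.549 -0.016  0.028] [0.006
[... 507 characters left out ...]
 197. 279. 226.] 918 [ 0.56  -0.017  0.033] [0.026 0.037]
scene leaf_toe 0.54 [257. 207. 286. 220.] 46 [0.517 0.052 0.034] [0.032 0.037]
scene leaf_toe 0.35 [171. 190. 282. 226.] 973 [ 0.56  -0.019  0.033] [0.027 0.037]
scene stop_face 0.94 [165. 189. 298. 242.] 3603 [0.563 0.008 0.027] [0.006 0.06 ]
scene plunger 0.68 [266. 192. 277. 207.] 128 [0.519 0.048 0.078] [0.071 0.081]
scene spare 0.57 [172. 234. 238. 271.] 1194 [0.695 0.002 0.005] [0.    0.016]
scene bush 0.51 [151. 219. 175. 240.] 294 [ 0.723 -0.117  0.023] [0.005 0.03 ]
scene bolt 0.68 [258. 234. 273. 256.] 208 [0.604 0.105 0.011] [-0.     0.054]
scene driver 0.74 [208. 184. 269. 194.] 408 [ 0.51  -0.115  0.018] [0.005 0.025]
1.2
```

View crops.

View pics/top_crop.png

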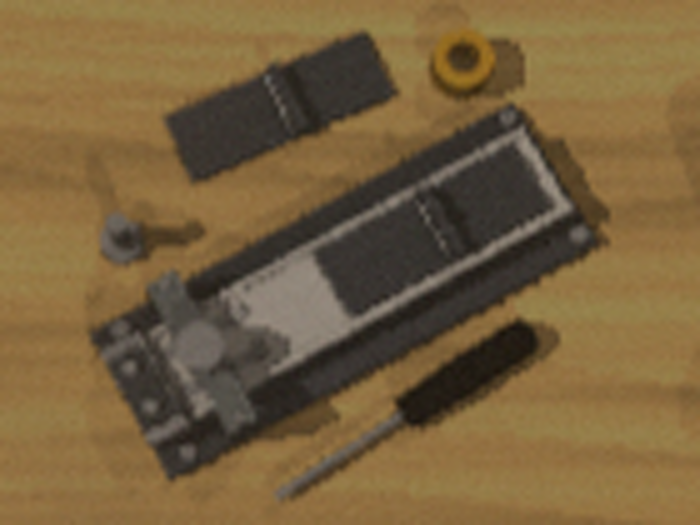

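View pics/scene_crop.png

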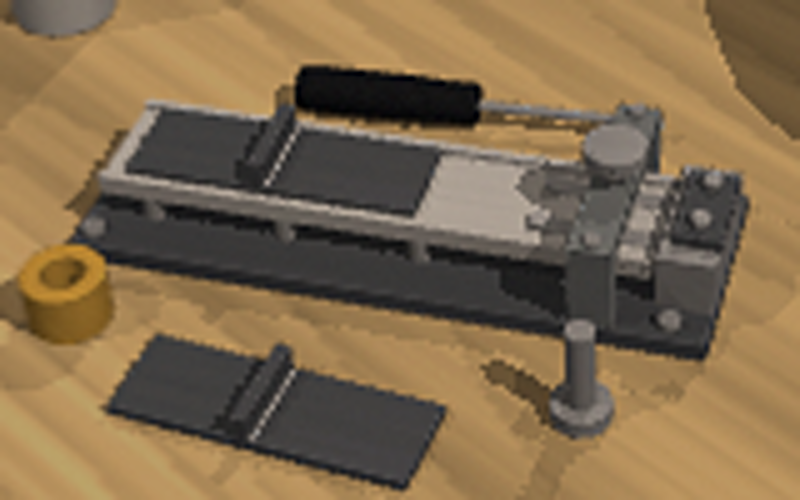

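Run:
```python
from h import *
# jig pose via point cloud: fit rect to jig-region points
for cam,box in(("top",(205,115,345,220)),("scene",(150,170,310,270))):
    z=np.load(f"{cam}0.npz"); d=z["d"]
    x0,y0,x1,y1=box
    vv,uu=np.mgrid[y0:y1,x0:x1]; uu=uu.ravel();vv=vv.ravel()
    ok=d[vv,uu]>0
    P=back(cam,uu[ok],vv[ok],d[vv,uu][ok])
    np.save(f"cloud_{cam}.npy",P)
    # bracket+bed level
    def rect(sel,n):
        q=P[sel][:,:2].astype(np.float32)
        r=cv2.minAreaRect(q*1000); print(cam,n,len(q),np.round(r[0],1),np.round(r[1],1),round(r[2],2))
    a=np.array([-.49,.87]);a/=np.linalg.norm(a)
    c=np.array([.563,-.03]); L=(P[:,:2]-c)@a; W=(P[:,:2]-c)@np.array([-a[1],a[0]])
    near=(abs(L)<.2)&(abs(W)<.07)
    rect(near&(P[:,2]>.008)&(P[:,2]<.1),"plate+")
    rect(near&(P[:,2]>.028)&(P[:,2]<.055)&(abs(W)<.036)&(L<.06),"bed")
    m=np.load(f"m_{cam}_bracket.npy")
    rect(near&(P[:,2]>.044)&(P[:,2]<.055)&(L<.03),"rib")
    rect(near&(P[:,2]>.0745)&(P[:,2]<.09),"plunger")
    for n,s in (("rib",near&(P[:,2]>.049)&(P[:,2]<.06)&(L<.03)),("pl",near&(P[:,2]>.0745)&(P[:,2]<.09)),("bridge",near&(P[:,2]>.056)&(P[:,2]<.064)&(L>.05))):
        print(n,s.sum(),np.round(P[s].mean(0),4))
```

```text
top plate+ 3013 [573.8 -42.9] [128.3 325. ] 30.53
top bed 1359 [587.9 -79.1] [ 65.3 229.7] 29.61
top rib 50 [603.3 -81. ] [48.  77.6] 4.54
top plunger 76 [515.9  45.3] [28.4 28. ] 0.74
rib 39 [ 0.6056 -0.1067  0.052 ]
pl 76 [0.5157 0.0457 0.0782]
bridge 139 [0.5166 0.047  0.0585]
scene plate+ 4266 [574.4 -41.9] [113.5 328.7] 32.73
scene bed 1696 [587.4 -78.9] [ 67. 229.] 29.66
scene rib 67 [ 604.1 -107.2] [51.   9.3] 29.02
scene plunger 105 [516.3  45.2] [30.6 31.2] 7.22
rib 53 [ 0.6045 -0.1066  0.0523]
pl 105 [0.5175 0.0466 0.0787]
bridge 196 [0.5271 0.0524 0.0592]
```

The work is the dark bracket in the jig at top (291,162) / scene (207,204). The other candidates are the dark spare at (262,136), orange (181,153), blue (215,250) and pink (349,258). Only the one on the jig's bed, with its top at z≈0.040 and rib at 0.052, fits the description, and both crops confirm it. The jig origin comes out at about (0.5627, -0.0347) with +x yaw at about 119.8°. The bracket origin is at jig x≈-77 mm. I'll move there with the gripper closed.

>>> send_rows:
  targets:
    - [-1.0,-0.65,0,0,0,0.86,0]
    - [-2.0,-1.3,0,0,0,1.72,0]
    - [-3.0,-1.95,0,0,0,2.58,0]
    - [-4.0,-2.6,0,0,0,3.44,0]
    - [-5.0,-3.25,0,0,0,4.3,0]

```text
time_s: 1.82
position: [0.3944, 0.2385, 0.2022]
tool_rot: [[-0.494, 0.869, 0.001], [0.869, 0.494, 0.0], [-0.0, 0.001, -1.0]]
ft_force: [0.8, 0.2, 0.5]
grip_width: -0.0001
```

```bash
cat > go.py <<'E'
from h import *
import sys
O=np.array([.5627,-.0347]); YAW=np.radians(119.8)
a=np.array([np.cos(YAW),np.sin(YAW)]); b=np.array([-a[1],a[0]])
def rep(jx=None,jy=0,z=None):
    s=status.observe(); p=s["position"]; R=s["tool_rot"]
    d=p[:2]-O
    print("t",round(s["time_s"],2),"pos",np.round(p,4),"jig xy mm",np.round([d@a*1e3,d@b*1e3],1),"F",np.round(s["ft_force"],1),"F along a",round(float(s["ft_force"][:2]@a),1),"yaw",round(np.degrees(np.arctan2(R[1,0],R[0,0])),2),"g",round(s["grip_width"],4))
    print("tilt",np.round(R[:,2],4))
    if jx is not None:
        T=np.r_[O+a*jx+b*jy,z if z is not None else p[2]]
        print("shift units",np.round(R.T@(T-p)/.05,3),"turn units",round((np.degrees(np.arctan2(R[1,0],R[0,0]))-119.8)/8,3))
    return s
if __name__=="__main__":
    v=[float(x) for x in sys.argv[1:]]; rep(*v)
E
python3 go.py -.1025 0 .15; python3 -c "
from rig import vision; print(vision.camera_model('wrist')['T_tool_cam'])"
```

```text
t 1.82 pos [0.3944 0.2385 0.2022] jig xy mm [320.8  10.3] F [0.8 0.2 0.5] F along a -0.3 yaw 119.61 g -0.0001
tilt [ 6.e-04  2.e-04 -1.e+00]
shift units [-8.464  0.233  1.046] turn units -0.024
[[-1.68637125e-04 -9.49790887e-01 -3.12885352e-01  7.95453484e-02]
 [ 9.99999967e-01 -2.21602321e-04  1.33719094e-04 -3.58233647e-04]
 [-1.96341297e-04 -3.12885319e-01  9.49790892e-01 -1.72892627e-01]
 [ 0.00000000e+00  0.00000000e+00  0.00000000e+00  1.00000000e+00]]
```

>>> send_rows:
  targets:
    - [-1.2,0.05,0,0,0,0,0]
    - [-2.4,0.1,0,0,0,0,0]
    - [-3.6,0.15,0,0,0,0,0]
    - [-4.8,0.2,0,0,0,0,0]
    - [-6.0,0.23,0,0,0,0,0]

```text
time_s: 2.45
position: [0.5537, -0.0162, 0.2021]
tool_rot: [[-0.497, 0.868, 0.0], [0.868, 0.497, 0.0], [-0.0, 0.0, -1.0]]
ft_force: [0.7, -0.1, -0.5]
grip_width: -0.0002
```

>>> send_rows:
  targets:
    - [-1.0,0,0.0,0,0,0,0]
    - [-1.7,0,0.0,0,0,0,0]
    - [-1.7,0,0.0,0,0,0,0]

```text
time_s: 2.82
position: [0.5957, -0.0901, 0.2012]
tool_rot: [[-0.495, 0.869, -0.001], [0.869, 0.495, 0.0], [0.0, -0.001, -1.0]]
ft_force: [0.3, 0.6, -0.4]
grip_width: -0.0
```

Run:
```python
from go import *
s=rep(-.1025,0,.06)
p,d=vision.get_image("wrist"); m=vision.camera_model("wrist")
cv2.imwrite("pics/w1.png",cv2.cvtColor(p,cv2.COLOR_RGB2BGR))
np.savez("w1.npz",p=p,d=d)
T=m["T_tool_cam"];R=s["tool_rot"];pos=s["position"]
vv,uu=np.mgrid[0:384,0:512];uu=uu.ravel();vv=vv.ravel();dd=d.ravel();ok=dd>0
n=cv2.undistortPoints(np.c_[uu,vv].astype(float).reshape(-1,1,2),m["camera_matrix"],m["dist"]).reshape(-1,2)
C=np.c_[n*dd[:,None],dd][ok]
t=C@T[:3,:3].T+T[:3,3]
fg=(t[:,2]<.01)&(abs(t[:,0])<.05)&(t[:,2]>-.06)
print("finger tool extents",np.round(t[fg].min(0),3) if fg.any() else None,np.round(t[fg].max(0),3) if fg.any() else None)
W=t@R.T+pos
jx=(W[:,:2]-O)@a; jy=(W[:,:2]-O)@b
sel=(abs(jy)<.022)&(W[:,2]>.047)&(W[:,2]<.06)&(jx>-.13)&(jx<0)
print("rib",sel.sum(),np.round(np.percentile(jx[sel],[2,50,98]),4),np.round(jy[sel].mean(),4),np.round(W[sel,2].max(),4))
sel=(abs(jy)<.04)&(W[:,2]>.03)&(W[:,2]<.06)&(jx>-.2)&(jx<0.03)
print("bedy",np.round(np.percentile(jy[sel],[1,99]),4),"x",np.round(np.percentile(jx[sel],[0.5,99]),4))
sel=(abs(jy)<.03)&(W[:,2]>.073)&(W[:,2]<.09)&(jx>.05)&(jx<.13)
if sel.any(): print("plunger",sel.sum(),np.round([jx[sel].mean(),jy[sel].mean(),W[sel,2].mean()],4))
for l in("bracket",):
    for r in vision.masks_of("wrist",l): print(l,r["p"],r["extent"])
```

```text
t 2.83 pos [ 0.5957 -0.0901  0.2012] jig xy mm [-64.4  -1.1] F [ 0.3  0.6 -0.4] F along a 0.4 yaw 119.67 g -0.0
tilt [-7.e-04  1.e-04 -1.e+00]
shift units [-0.763 -0.018  2.824] turn units -0.016
finger tool extents [ 0.005 -0.014 -0.06 ] [ 0.011  0.013 -0.033]
rib 425 [-0.0898 -0.0846 -0.0815] 0.0003 0.0571
bedy [-0.0287  0.0341] x [-0.1648  0.0286]
plunger 201 [0.0778 0.0021 0.0797]
bracket 0.71 [0.0, 189.3, 10.7, 214.3]
bracket 0.62 [222.7, 103.2, 280.5, 247.5]
```

View pics/w1.png

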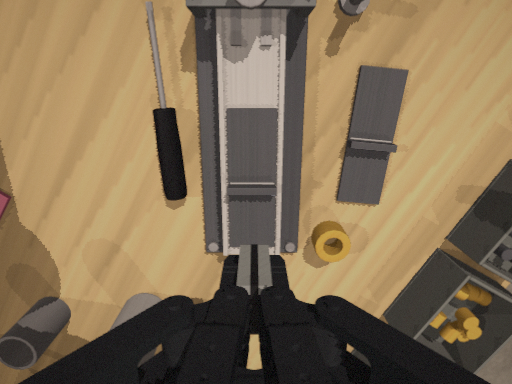

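The wrist view shows the bracket on the bed at (252,175) with its rib at (252,187). The shut fingertips (254,245) are on the jig's line. The spare (375,140) and bush (332,240) are clear to the right. The rib's rear face is at jig x≈-89 mm. I'll settle above the rear half near the rib.

>>> send_rows:
  targets:
    - [-0.4,-0.02,0.8,0,0,0,0]
    - [-0.4,-0.02,1.8,0,0,0,0]
    - [-0.4,-0.02,2.4,0,0,0,0]
    - [-0.4,-0.02,2.4,0,0,0,0]

```text
time_s: 3.42
position: [0.6029, -0.1043, 0.0806]
tool_rot: [[-0.498, 0.867, -0.004], [0.867, 0.498, 0.002], [0.003, -0.003, -1.0]]
ft_force: [-0.1, 0.4, 0.2]
grip_width: -0.0001
```

```bash
python3 go.py -.105 .001 .042
```

```text
t 3.42 pos [ 0.6029 -0.1043  0.0806] jig xy mm [-80.4  -0.2] F [-0.1  0.4  0.2] F along a 0.4 yaw 119.9 g -0.0001
tilt [-0.0039  0.0016 -1.    ]
shift units [-0.495 -0.024  0.771] turn units 0.012
```

>>> send_rows:
  targets:
    - [-0.48,-0.02,0,0,0,0,0]
    - [-0.48,-0.02,0.4,0,0,0,0]
    - [-0.48,-0.02,0.5,0,0,0,0]
    - [-0.48,-0.02,0.5,0,0,0,0]

```text
time_s: 3.92
position: [0.6155, -0.1268, 0.0582]
tool_rot: [[-0.498, 0.867, 0.001], [0.867, 0.498, -0.0], [-0.001, 0.001, -1.0]]
ft_force: [0.1, -0.5, 0.8]
grip_width: -0.0001
```

Run:
```python
from go import *
rep(-.105,.001,.040)
p,d=vision.get_image("scene")
cv2.imwrite("pics/s2.png",cv2.cvtColor(cv2.resize(p[160:270,140:320],None,fx=4,fy=4,interpolation=cv2.INTER_CUBIC),cv2.COLOR_RGB2BGR))
```

```text
t 3.92 pos [ 0.6155 -0.1268  0.0582] jig xy mm [-1.061e+02 -1.000e-01] F [ 0.1 -0.5  0.8] F along a -0.5 yaw 119.87 g -0.0001
tilt [ 1.1e-03 -4.0e-04 -1.0e+00]
shift units [ 0.023 -0.022  0.364] turn units 0.009
```

View pics/s2.png

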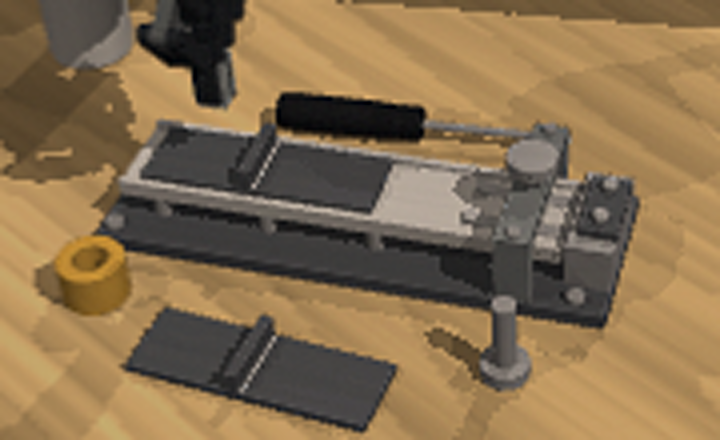

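Run:
```python
from go import *
for P in ([.6155,-.1268,.0582],[.6155,-.1268,.040]):
    u=proj("scene",[P])[0]; print(u,(u-[140,160])*4)
for jx,jy in((-.0885,.025),(-.0885,-.025),(-.1525,.025),(-.1525,-.025),(-.0025,.025),(-.0025,-.025)):
    u=proj("scene",[np.r_[O+a*jx+b*jy,.040]])[0]; print(jx,jy,(u-[140,160])*4)
# depth at tip
p,d=vision.get_image("scene"); ys,xs=np.mgrid[176:188,185:200]
P=back("scene",xs.ravel(),ys.ravel(),d[ys,xs].ravel())
k=P[:,2]>.05; print(P[k][np.argsort(P[k][:,2])][:12].round(3)); print(d[178:188,188:198].round(2))
```

```text
[194.61208306 193.96234561] [218.44833226 135.84938243]
[195.48447642 199.55873516] [221.93790569 158.23494066]
-0.0885 0.025 [262.14514005 137.5406962 ]
-0.0885 -0.025 [234.2729649  187.69188409]
-0.1525 0.025 [168.3562062  123.73546823]
-0.1525 -0.025 [137.39670224 172.84691002]
-0.0025 0.025 [391.3087274  156.57149439]
-0.0025 -0.025 [367.7692227  208.20089005]
[[ 0.621 -0.129  0.085]
 [ 0.623 -0.129  0.087]
 [ 0.618 -0.124  0.087]
 [ 0.621 -0.124  0.088]
 [ 0.616 -0.115  0.09 ]
 [ 0.618 -0.115  0.091]
 [ 0.615 -0.116  0.092]
 [ 0.607 -0.118  0.092]
 [ 0.614 -0.113  0.093]
 [ 0.622 -0.115  0.093]
 [ 0.627 -0.127  0.093]
 [ 0.618 -0.116  0.093]]
[[1.   1.01 1.   1.01 1.   1.   1.01 1.01 1.01 1.02]
 [1.01 1.   1.01 1.   1.   1.01 1.01 1.01 1.01 1.02]
 [1.01 1.01 1.   1.01 1.   1.01 1.01 1.01 1.01 1.02]
 [1.01 1.01 1.01 1.01 1.01 1.01 1.01 1.02 1.02 1.02]
 [1.02 1.01 1.01 1.01 1.01 1.01 1.01 1.02 1.02 1.02]
 [1.19 1.01 1.02 1.02 1.01 1.01 1.01 1.02 1.02 1.02]
 [1.18 1.02 1.02 1.02 1.02 1.01 1.02 1.02 1.02 1.02]
 [1.17 1.02 1.02 1.02 1.02 1.02 1.02 1.02 1.02 1.02]
 [1.17 1.17 1.03 1.03 1.03 1.03 1.02 1.02 1.03 1.17]
 [1.17 1.17 1.17 1.17 1.17 1.17 1.17 1.17 1.17 1.17]]
```

Both cameras put the fingertips about 25 mm higher than the reported TCP (0.058), so I'll look again before going down.

Run:
```python
from go import *
s=rep()
p,d=vision.get_image("wrist"); m=vision.camera_model("wrist")
cv2.imwrite("pics/w3.png",cv2.cvtColor(p,cv2.COLOR_RGB2BGR))
print(m["camera_matrix"],m["dist"])
T=m["T_tool_cam"];Ti=np.linalg.inv(T)
r,_=cv2.Rodrigues(Ti[:3,:3])
q=[[0,0,0],[.011,0,0],[0,0,-.025],[.011,0,-.025]]
print(cv2.projectPoints(np.array(q,float),r,Ti[:3,3],m["camera_matrix"],m["dist"])[0].reshape(-1,2))
for v in range(230,300,6): print(v,d[v,246:262:3].round(3))
p,d=vision.get_image("scene")
cv2.imwrite("pics/s3.png",cv2.cvtColor(cv2.resize(p[150:230,150:250],None,fx=6,fy=6,interpolation=cv2.INTER_CUBIC),cv2.COLOR_RGB2BGR))
rep()
```

```text
t 4.03 pos [ 0.6157 -0.127   0.0583] jig xy mm [-1.064e+02 -1.000e-01] F [ 0.3 -0.7  0.4] F along a -0.8 yaw 119.86 g -0.0002
tilt [ 1.7e-03 -7.0e-04 -1.0e+00]
[[330.54075901   0.         253.86985889]
 [  0.         330.54075901 195.43125108]
 [  0.           0.           1.        ]] [-0.00693345  0.          0.          0.          0.        ]
[[254.46588593 232.93285148]
 [254.47366426 215.03017435]
 [254.56128549 253.94545146]
 [254.5722748  233.87000995]]
230 [0.208 0.208 0.208 0.207 0.208 0.208]
236 [0.209 0.208 0.21  0.209 0.209 0.208]
242 [0.211 0.211 0.211 0.21  0.209 0.21 ]
248 [0.149 0.15  0.149 0.15  0.15  0.15 ]
254 [0.145 0.144 0.143 0.144 0.144 0.144]
260 [0.14  0.14  0.138 0.14  0.139 0.139]
266 [0.135 0.134 0.134 0.135 0.135 0.135]
272 [0.13  0.13  0.131 0.13  0.13  0.131]
278 [0.127 0.126 0.126 0.126 0.126 0.127]
284 [0.122 0.123 0.122 0.122 0.124 0.122]
290 [0.123 0.121 0.123 0.122 0.122 0.123]
296 [0.115 0.123 0.124 0.123 0.122 0.115]
t 4.12 pos [ 0.6156 -0.1271  0.058 ] jig xy mm [-1.065e+02  1.000e-01] F [-0.4 -0.1 -0.2] F along a 0.1 yaw 119.85 g 0.0003
tilt [ 1.3e-03 -5.0e-04 -1.0e+00]
```

View pics/w3.png

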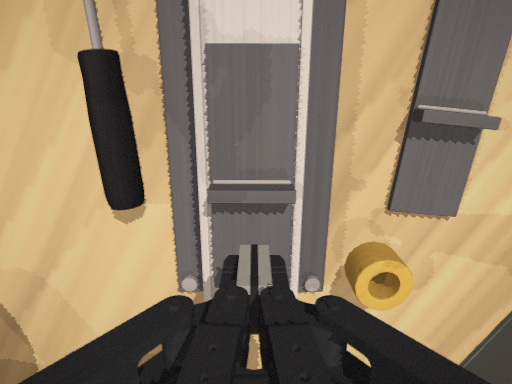

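View pics/s3.png

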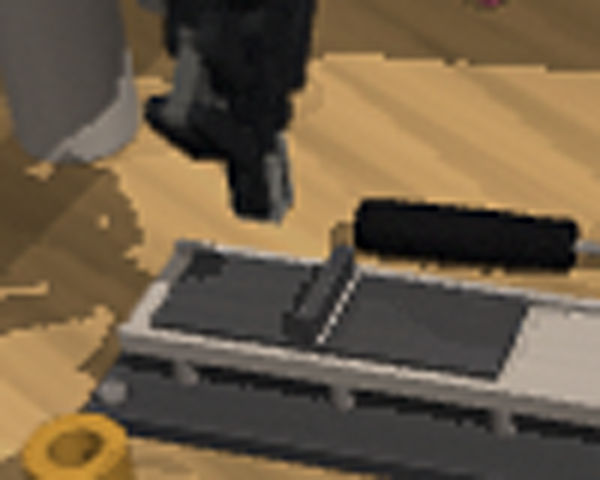

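The wrist and scene cameras agree that the tip is about 25–35 mm behind the reported TCP, so I'll find contact by force in small steps.

>>> send_rows:
  targets:
    - [0,0,0.15,0,0,0,0]
    - [0,0,0.3,0,0,0,0]
    - [0,0,0.3,0,0,0,0]

```text
time_s: 4.5
position: [0.6148, -0.127, 0.041]
tool_rot: [[-0.497, 0.868, -0.002], [0.868, 0.497, 0.001], [0.001, -0.001, -1.0]]
ft_force: [-0.0, 0.2, 0.5]
grip_width: -0.0004
```

>>> send_rows:
  targets:
    - [0,0,0.08,0,0,0,0]
    - [0,0,0.08,0,0,0,0]

```text
time_s: 4.75
position: [0.6151, -0.1272, 0.0377]
tool_rot: [[-0.497, 0.868, -0.0], [0.868, 0.497, 0.0], [0.0, -0.0, -1.0]]
ft_force: [0.0, -0.3, -0.4]
grip_width: -0.0002
```

>>> send_rows:
  targets:
    - [0,0,0.08,0,0,0,0]
    - [0,0,0.08,0,0,0,0]

```text
time_s: 5.0
position: [0.6151, -0.1271, 0.0337]
tool_rot: [[-0.497, 0.868, -0.001], [0.868, 0.497, 0.0], [0.0, -0.0, -1.0]]
ft_force: [0.3, 0.7, 0.7]
grip_width: -0.0002
```

>>> send_rows:
  targets:
    - [0,0,0.1,0,0,0,0]
    - [0,0,0.2,0,0,0,0]
    - [0,0,0.2,0,0,0,0]

```text
time_s: 5.38
position: [0.6149, -0.1271, 0.0234]
tool_rot: [[-0.497, 0.868, -0.001], [0.868, 0.497, 0.0], [0.001, -0.001, -1.0]]
ft_force: [0.6, 0.3, -0.3]
grip_width: 0.0
```

Run:
```python
from go import *
rep()
p,d=vision.get_image("scene")
cv2.imwrite("pics/s4.png",cv2.cvtColor(cv2.resize(p[150:230,150:250],None,fx=6,fy=6,interpolation=cv2.INTER_CUBIC),cv2.COLOR_RGB2BGR))
```

```text
t 5.38 pos [ 0.6149 -0.1271  0.0234] jig xy mm [-106.1    0.6] F [ 0.6  0.3 -0.3] F along a -0.0 yaw 119.83 g 0.0
tilt [-1.e-03  4.e-04 -1.e+00]
```

View pics/s4.png

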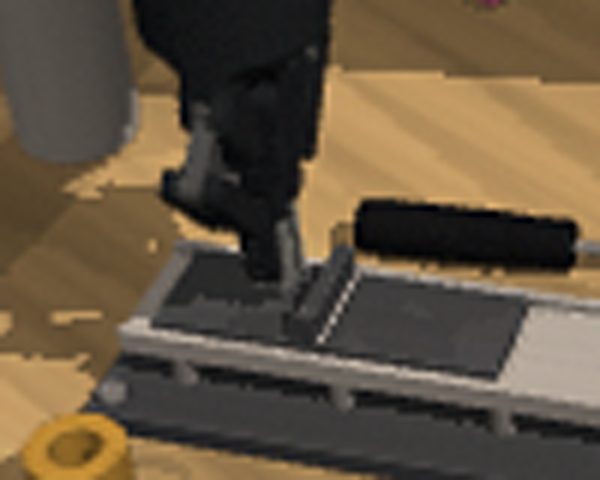

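No contact yet; the tip (275,283) is about 10 mm above the plate. I'll continue down.

>>> send_rows:
  targets:
    - [0,0,0.08,0,0,0,0]
    - [0,0,0.08,0,0,0,0]

```text
time_s: 5.68
position: [0.6151, -0.1271, 0.0197]
tool_rot: [[-0.497, 0.868, -0.001], [0.868, 0.497, 0.0], [0.0, -0.0, -1.0]]
ft_force: [-0.1, -0.7, 0.7]
grip_width: 0.0001
```

>>> send_rows:
  targets:
    - [0,0,0.06,0,0,0,0]
    - [0,0,0.06,0,0,0,0]

```text
time_s: 5.92
position: [0.6151, -0.1271, 0.0168]
tool_rot: [[-0.497, 0.867, -0.0], [0.867, 0.497, 0.0], [0.0, -0.0, -1.0]]
ft_force: [0.0, -0.1, -0.2]
grip_width: 0.0001
```

>>> send_rows:
  targets:
    - [0,0,0.06,0,0,0,0]
    - [0,0,0.06,0,0,0,0]

```text
time_s: 6.18
position: [0.6151, -0.1271, 0.0137]
tool_rot: [[-0.497, 0.868, -0.0], [0.868, 0.497, 0.0], [0.0, -0.0, -1.0]]
ft_force: [0.0, 0.2, 0.5]
grip_width: 0.0004
```

>>> send_rows:
  targets:
    - [0,0,0.05,0,0,0,0]
    - [0,0,0.05,0,0,0,0]

```text
time_s: 6.42
position: [0.6151, -0.1272, 0.0113]
tool_rot: [[-0.497, 0.868, -0.0], [0.868, 0.497, 0.0], [0.0, -0.0, -1.0]]
ft_force: [0.5, 1.3, -0.2]
grip_width: 0.0001
```

>>> send_rows:
  targets:
    - [0,0,0.05,0,0,0,0]
    - [0,0,0.05,0,0,0,0]

```text
time_s: 6.68
position: [0.6156, -0.1273, 0.01]
tool_rot: [[-0.497, 0.868, 0.001], [0.868, 0.497, -0.0], [-0.001, 0.001, -1.0]]
ft_force: [-1.5, 1.0, 8.0]
grip_width: -0.0001
```

Run:
```python
from go import *
rep()
p,d=vision.get_image("scene")
cv2.imwrite("pics/s5.png",cv2.cvtColor(cv2.resize(p[150:230,150:250],None,fx=6,fy=6,interpolation=cv2.INTER_CUBIC),cv2.COLOR_RGB2BGR))
```

```text
t 6.67 pos [ 0.6156 -0.1273  0.01  ] jig xy mm [-1.067e+02  1.000e-01] F [-1.5  1.   8. ] F along a 1.6 yaw 119.83 g -0.0001
tilt [ 1.3e-03 -5.0e-04 -1.0e+00]
```

View pics/s5.png

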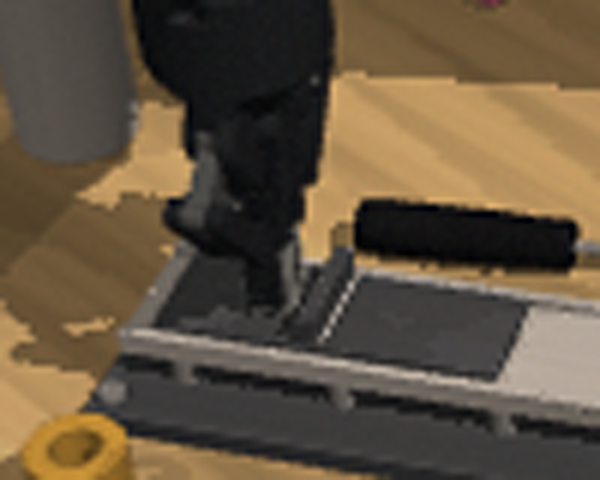

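Contact: 8 N at TCP z=0.010, so the tip is 30 mm behind the nominal TCP. The picture shows it on the plate (270,310) just behind the rib. Now I'll press about 11–12 mm.

>>> send_rows:
  targets:
    - [0,0,0.08,0,0,0,0]
    - [0,0,0.16,0,0,0,0]
    - [0,0,0.22,0,0,0,0]
    - [0,0,0.22,0,0,0,0]

```text
time_s: 7.22
position: [0.6161, -0.1274, -0.0]
tool_rot: [[-0.498, 0.867, 0.003], [0.867, 0.498, -0.001], [-0.002, 0.002, -1.0]]
ft_force: [-3.6, 1.9, 14.9]
grip_width: 0.0002
```

```bash
python3 go.py
```

```text
t 7.22 pos [ 0.6161 -0.1274 -0.    ] jig xy mm [-107.    -0.2] F [-3.6  1.9 14.9] F along a 3.4 yaw 119.84 g 0.0002
tilt [ 0.0028 -0.0011 -1.    ]
```

>>> send_rows:
  targets:
    - [0,0,0.04,0,0,0,0]
    - [0.1,0,0.04,0,0,0,0]
    - [0.2,0,0.04,0,0,0,0]
    - [0.3,0,0.04,0,0,0,0]
    - [0.4,0,0.04,0,0,0,0]

```text
time_s: 7.85
position: [0.6079, -0.1114, -0.001]
tool_rot: [[-0.497, 0.868, 0.008], [0.868, 0.497, -0.004], [-0.007, 0.005, -1.0]]
ft_force: [1.4, -3.0, 15.2]
grip_width: 0.0001
```

```bash
cat > look.py <<'E'
from go import *
import sys
rep()
p,d=vision.get_image("scene")
cv2.imwrite(f"pics/{sys.argv[1]}.png",cv2.cvtColor(cv2.resize(p[160:260,150:310],None,fx=5,fy=5,interpolation=cv2.INTER_CUBIC),cv2.COLOR_RGB2BGR))
E
python3 look.py s6
```

```text
t 7.85 pos [ 0.6079 -0.1114 -0.001 ] jig xy mm [-89.   -1.1] F [ 1.4 -3.  15.2] F along a -3.3 yaw 119.82 g 0.0001
tilt [ 0.0077 -0.0038 -1.    ]
```

View pics/s6.png

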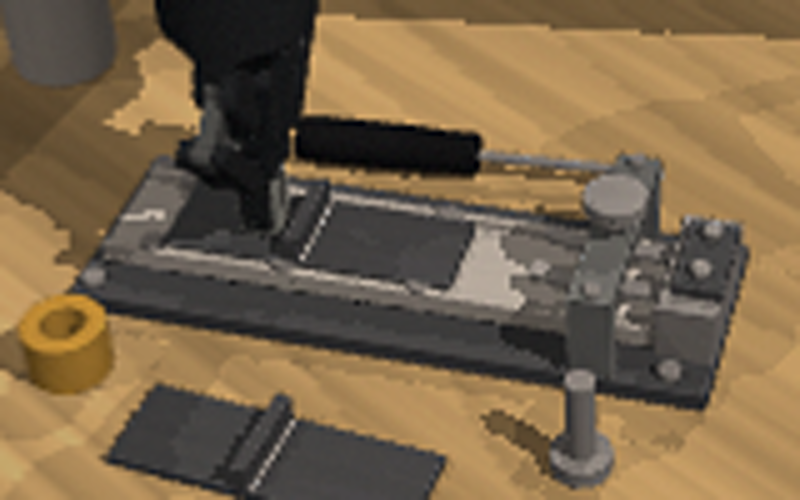

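The bed is visibly down and the bracket moves with the finger; its front edge is now at (460,260). I'll continue.

>>> send_rows:
  targets:
    - [0.12,-0.01,0.02,0,0,0,0]
    - [0.24,-0.02,0.02,0,0,0,0]
    - [0.36,-0.02,0.02,0,0,0,0]
    - [0.48,-0.02,0.02,0,0,0,0]
    - [0.6,-0.02,0.02,0,0,0,0]

```text
time_s: 8.52
position: [0.5923, -0.0857, -0.0021]
tool_rot: [[-0.497, 0.868, 0.008], [0.868, 0.497, -0.004], [-0.007, 0.005, -1.0]]
ft_force: [2.3, -3.3, 15.7]
grip_width: 0.0001
```

```bash
python3 look.py s7
```

```text
t 8.53 pos [ 0.5923 -0.0857 -0.0021] jig xy mm [-59.   -0.3] F [ 2.3 -3.3 15.7] F along a -4.0 yaw 119.82 g 0.0001
tilt [ 0.008  -0.0036 -1.    ]
```

View pics/s7.png

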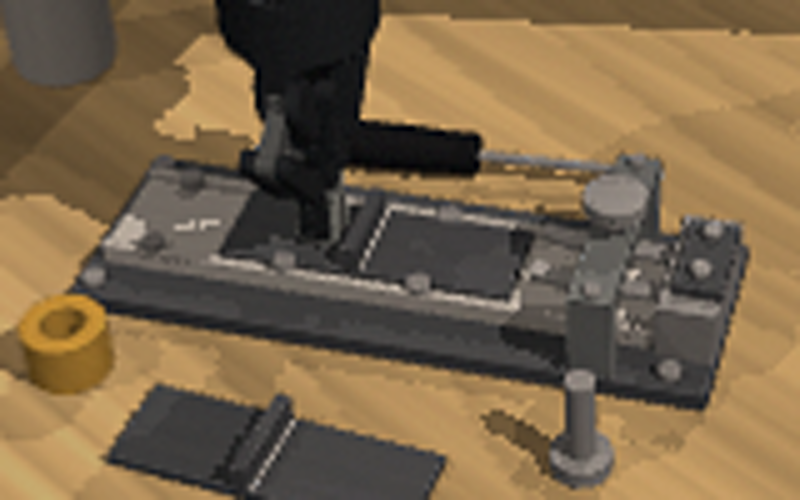

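>>> send_rows:
  targets:
    - [0.12,0,0,0,0,0,0]
    - [0.24,0,0,0,0,0,0]
    - [0.36,0,0,0,0,0,0]
    - [0.48,0,0,0,0,0,0]
    - [0.6,0,0,0,0,0,0]

```text
time_s: 9.2
position: [0.5774, -0.0596, -0.0022]
tool_rot: [[-0.497, 0.868, 0.008], [0.868, 0.497, -0.003], [-0.007, 0.005, -1.0]]
ft_force: [1.1, -3.4, 16.3]
grip_width: -0.0
```

```bash
python3 look.py s8
```

```text
t 9.2 pos [ 0.5774 -0.0596 -0.0022] jig xy mm [-28.9  -0.4] F [ 1.1 -3.4 16.3] F along a -3.5 yaw 119.82 g -0.0
tilt [ 0.008  -0.0033 -1.    ]
```

View pics/s8.png

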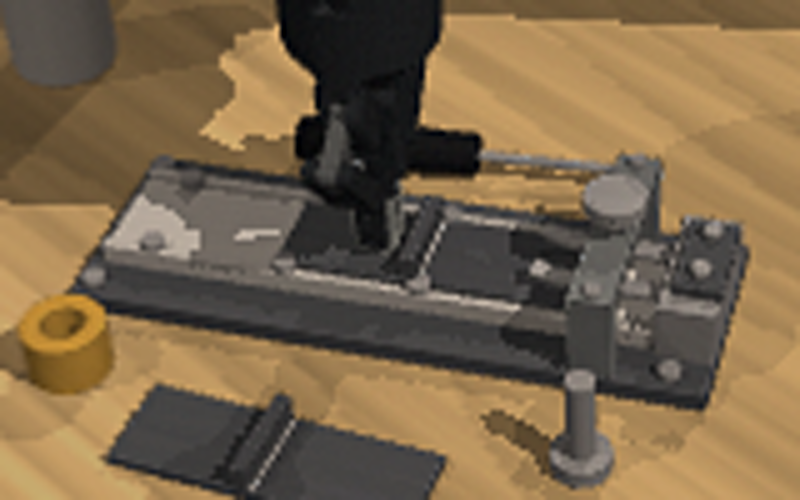

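The tongue is under the leaf prongs (540,270) with a steady 3.5 N of drag. I'll continue.

>>> send_rows:
  targets:
    - [0.12,0,0,0,0,0,0]
    - [0.24,0,0,0,0,0,0]
    - [0.36,0,0,0,0,0,0]
    - [0.48,0,0,0,0,0,0]
    - [0.6,0,0,0,0,0,0]

```text
time_s: 9.88
position: [0.5625, -0.0334, -0.0023]
tool_rot: [[-0.497, 0.868, 0.008], [0.868, 0.497, -0.003], [-0.007, 0.005, -1.0]]
ft_force: [2.0, -2.9, 16.4]
grip_width: 0.0002
```

```bash
python3 look.py s9
```

```text
t 9.88 pos [ 0.5625 -0.0334 -0.0023] jig xy mm [ 1.2 -0.5] F [ 2.  -2.9 16.4] F along a -3.5 yaw 119.83 g 0.0002
tilt [ 0.008  -0.0029 -1.    ]
```

View pics/s9.png

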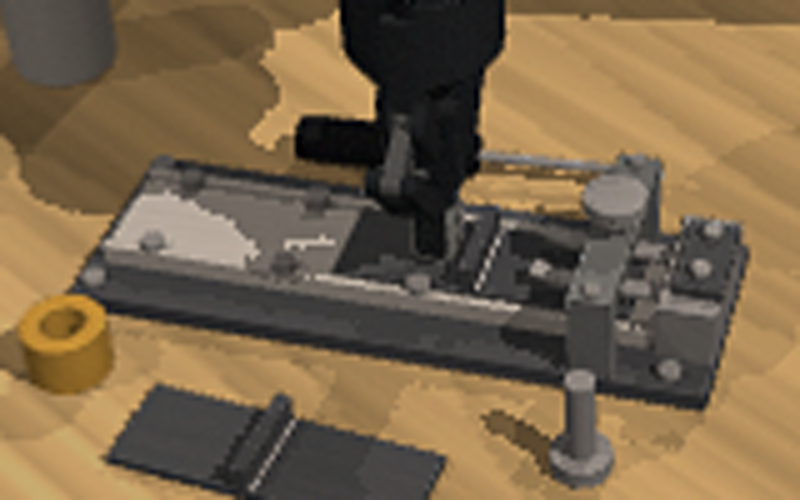

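>>> send_rows:
  targets:
    - [0.08,0,0,0,0,0,0]
    - [0.16,0,0,0,0,0,0]
    - [0.24,0,0,0,0,0,0]

```text
time_s: 10.3
position: [0.5566, -0.023, -0.0024]
tool_rot: [[-0.497, 0.867, 0.008], [0.868, 0.497, -0.003], [-0.006, 0.005, -1.0]]
ft_force: [1.6, -2.9, 15.9]
grip_width: -0.0002
```

>>> send_rows:
  targets:
    - [0.06,0,0,0,0,0,0]
    - [0.12,0,0,0,0,0,0]

```text
time_s: 10.55
position: [0.554, -0.0182, -0.0024]
tool_rot: [[-0.497, 0.867, 0.009], [0.868, 0.497, -0.003], [-0.007, 0.006, -1.0]]
ft_force: [2.7, -5.2, 16.2]
grip_width: 0.0005
```

```bash
python3 go.py
```

```text
t 10.55 pos [ 0.554  -0.0182 -0.0024] jig xy mm [18.7 -0.6] F [ 2.7 -5.2 16.2] F along a -5.9 yaw 119.83 g 0.0005
tilt [ 0.0087 -0.0034 -1.    ]
```

>>> send_rows:
  targets:
    - [0.05,0,0,0,0,0,0]
    - [0.1,0,0,0,0,0,0]

```text
time_s: 10.8
position: [0.5523, -0.015, -0.0023]
tool_rot: [[-0.498, 0.867, 0.011], [0.867, 0.498, -0.006], [-0.01, 0.006, -1.0]]
ft_force: [6.1, -17.7, 11.8]
grip_width: 0.0001
```

```bash
python3 look.py s10
```

```text
t 10.8 pos [ 0.5523 -0.015  -0.0023] jig xy mm [22.2 -0.7] F [  6.1 -17.7  11.8] F along a -18.4 yaw 119.86 g 0.0001
tilt [ 0.0105 -0.0056 -0.9999]
```

View pics/s10.png

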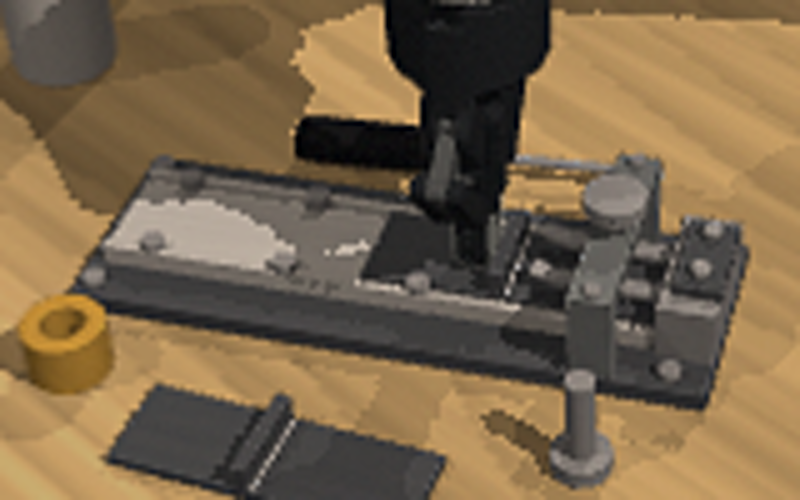

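The forward force rose to 18 N at TCP jig x=22 mm, which matches the expected home of about 24. One more firm nudge to confirm it is solid.

>>> send_rows:
  targets:
    - [0.04,0,0,0,0,0,0]
    - [0.04,0,0,0,0,0,0]

```text
time_s: 11.1
position: [0.5526, -0.015, -0.002]
tool_rot: [[-0.497, 0.867, 0.013], [0.867, 0.498, -0.008], [-0.013, 0.007, -1.0]]
ft_force: [7.4, -19.0, 11.7]
grip_width: 0.0001
```

Run:
```python
from go import *
rep()
for cam,box in(("scene",(225,180,310,260)),("top",(215,160,285,215))):
    p,d=vision.get_image(cam); x0,y0,x1,y1=box
    cv2.imwrite(f"pics/{cam}11.png",cv2.cvtColor(cv2.resize(p[y0:y1,x0:x1],None,fx=8,fy=8,interpolation=cv2.INTER_CUBIC)[:600,:800],cv2.COLOR_RGB2BGR))
for jx,jy in ((-.030,-.025),(-.030,.025),(.035,-.025)):
    u=proj("scene",[np.r_[O+a*jx+b*jy,.0275]])[0]; print("home pts: ",u, (u-[150,160])*5)
```

```text
t 11.1 pos [ 0.5526 -0.015  -0.002 ] jig xy mm [22.1 -1. ] F [  7.4 -19.   11.7] F along a -20.2 yaw 119.83 g 0.0001
tilt [ 0.013  -0.0079 -0.9999]
home pts:  [221.569952   214.20322942] [357.84975999 271.01614708]
home pts:  [227.74830752 201.37688023] [388.74153758 206.88440116]
home pts:  [247.03405616 218.16728783] [485.1702808  290.83643914]
```

View pics/scene11.png

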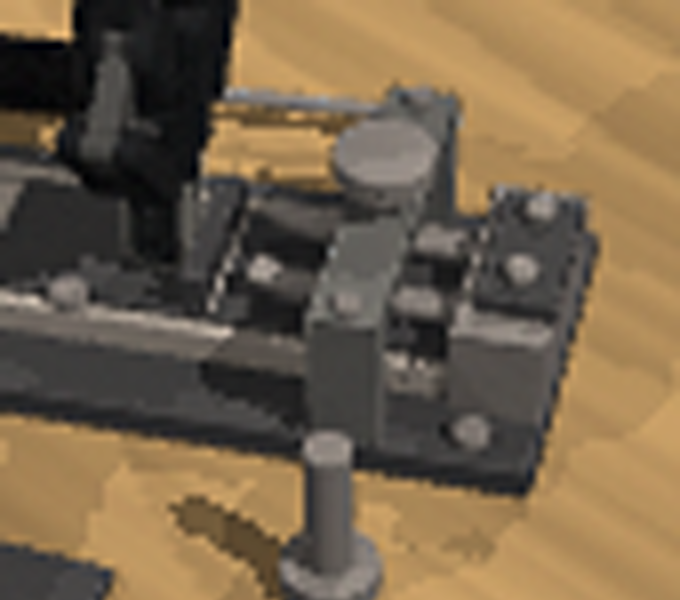

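View pics/top11.png

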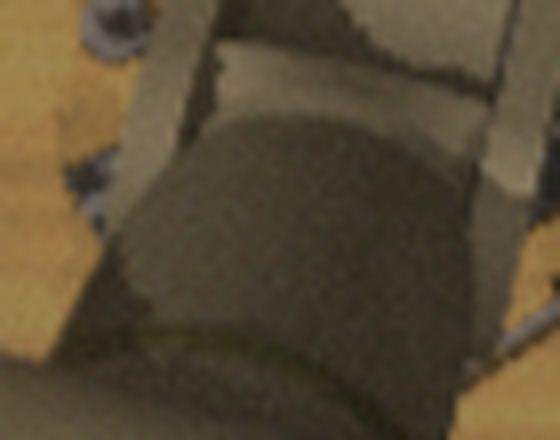

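Home is confirmed. The extra 2 mm command moved nothing (20 N forward), and the rear edge at (358,278)/(388,213) in s10 matches the projected home edge to about 1 px. The tongue reaches the stop at (470,280). Next I'll relieve the forward load and lift straight up.

>>> send_rows:
  targets:
    - [-0.05,0,0,0,0,0,0]
    - [-0.06,0,-0.1,0,0,0,0]
    - [-0.06,0,-0.24,0,0,0,0]
    - [-0.08,0,-0.4,0,0,0,0]
    - [-0.12,0,-0.8,0,0,0,0]

```text
time_s: 11.82
position: [0.5498, -0.0159, 0.0348]
tool_rot: [[-0.497, 0.868, -0.002], [0.868, 0.497, 0.0], [0.001, -0.001, -1.0]]
ft_force: [-0.9, 0.0, 0.4]
grip_width: -0.0001
```

```bash
python3 look.py s12
```

```text
t 11.82 pos [ 0.5498 -0.0159  0.0348] jig xy mm [22.7  1.9] F [-0.9  0.   0.4] F along a 0.5 yaw 119.81 g -0.0001
tilt [-1.6e-03  4.0e-04 -1.0e+00]
```

View pics/s12.png

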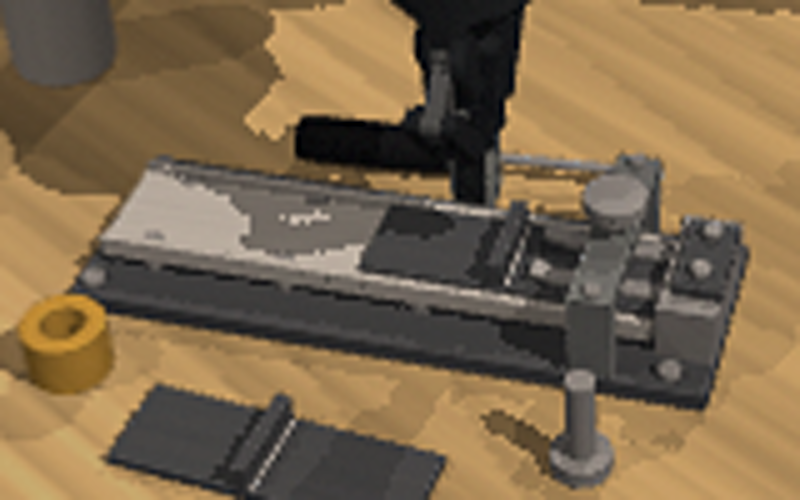

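The bracket stays home under the leaf with the bed partly up. I'll rise and take one clear look.

>>> send_rows:
  targets:
    - [0,0,-0.5,0,0,0,0]
    - [0,0,-1.2,0,0,0,0]
    - [0,0,-2.0,0,0,0,0]
    - [0,0,-2.0,0,0,0,0]

```text
time_s: 12.38
position: [0.5515, -0.016, 0.1375]
tool_rot: [[-0.498, 0.867, 0.006], [0.867, 0.498, -0.001], [-0.004, 0.004, -1.0]]
ft_force: [0.4, -0.4, -0.7]
grip_width: 0.0001
```

Run:
```python
from go import *
s=rep(.093,0,.075)
p,d=vision.get_image("wrist"); m=vision.camera_model("wrist")
cv2.imwrite("pics/w13.png",cv2.cvtColor(p,cv2.COLOR_RGB2BGR))
T=m["T_tool_cam"];R=s["tool_rot"];pos=s["position"]
vv,uu=np.mgrid[0:384,0:512];uu=uu.ravel();vv=vv.ravel();dd=d.ravel();ok=dd>0
n=cv2.undistortPoints(np.c_[uu,vv].astype(float).reshape(-1,1,2),m["camera_matrix"],m["dist"]).reshape(-1,2)
W=(np.c_[n*dd[:,None],dd][ok]@T[:3,:3].T+T[:3,3])@R.T+pos
ps,ds=vision.get_image("scene"); v2,u2=np.mgrid[170:270,150:310]
W2=back("scene",u2.ravel(),v2.ravel(),ds[v2,u2].ravel())
for n_,X in(("wrist",W),("scene",W2)):
    jx=(X[:,:2]-O)@a; jy=(X[:,:2]-O)@b
    k=(np.abs(jy)<.03)&(X[:,2]>.074)&(X[:,2]<.088)&(jx>.07)&(jx<.12)
    if k.any(): 
        r=cv2.minAreaRect((np.c_[jx,jy][k]*1000).astype(np.float32)); print(n_,"plunger",k.sum(),np.round(r[0],1),np.round(r[1],1),X[k,2].mean().round(4))
    k=(np.abs(jy)<.03)&(X[:,2]>.041)&(X[:,2]<.055)&(jx>.02)&(jx<.055)
    if k.any(): print(n_,"rib",k.sum(),np.round(np.percentile(jx[k],[3,50,97])*1e3,1),np.round(np.percentile(jy[k],[3,97])*1e3,1),X[k,2].mean().round(4))
```

```text
t 12.38 pos [ 0.5515 -0.016   0.1375] jig xy mm [21.8  0.4] F [ 0.4 -0.4 -0.7] F along a -0.5 yaw 119.84 g 0.0001
tilt [ 0.0057 -0.0014 -1.    ]
shift units [1.429 0.003 1.244] turn units 0.005
wrist plunger 1761 [90.9  2.1] [31.2 30.4] 0.0809
wrist rib 651 [33.1 37.6 40.8] [-22.3  24.2] 0.0466
scene plunger 106 [93.1 -1. ] [30.6 31.6] 0.0786
scene rib 57 [35.1 39.3 43. ] [-23.5  25. ] 0.0449
```

View pics/w13.png

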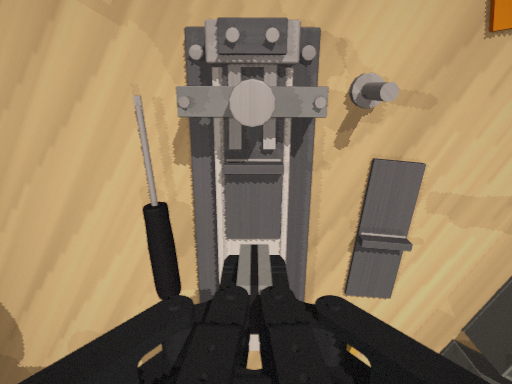

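Plunger head at (252,103), bracket under the leaf, everything else in place. The rib-to-plunger distance is 53.7 mm (wrist) and 54 mm (scene), against 54 mm expected at home. Now the plunger.

>>> send_rows:
  targets:
    - [0.7,0,0,0,0,0,0]
    - [1.41,0,0,0,0,0,0]
    - [1.41,0,0.8,0,0,0,0]
    - [1.41,0,1.5,0,0,0,0]
    - [1.41,0,1.5,0,0,0,0]

```text
time_s: 13.1
position: [0.513, 0.0457, 0.0572]
tool_rot: [[-0.497, 0.867, -0.007], [0.868, 0.497, 0.001], [0.004, -0.006, -1.0]]
ft_force: [0.7, -0.4, 0.4]
grip_width: -0.0002
```

```bash
python3 look.py s14; python3 go.py .092 .0005 .05
```

```text
t 13.1 pos [0.513  0.0457 0.0572] jig xy mm [94.4  3.1] F [ 0.7 -0.4  0.4] F along a -0.7 yaw 119.83 g -0.0002
tilt [-0.0072  0.0011 -1.    ]
t 13.15 pos [0.5144 0.0455 0.059 ] jig xy mm [93.6  2.1] F [-0.4 -0.4  0.6] F along a -0.1 yaw 119.83 g -0.0001
tilt [-3.4e-03  5.0e-04 -1.0e+00]
shift units [-0.032  0.032  0.18 ] turn units 0.003
```

View pics/s14.png

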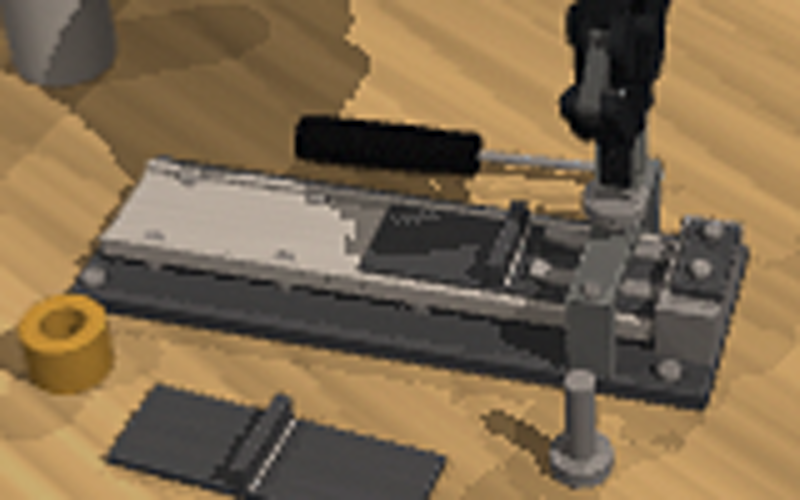

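The tip is above the plunger head (615,190). Pressing in steps.

>>> send_rows:
  targets:
    - [0,0,0.1,0,0,0,0]
    - [0,0,0.2,0,0,0,0]
    - [0,0,0.28,0,0,0,0]
    - [0,0,0.28,0,0,0,0]

```text
time_s: 13.65
position: [0.5156, 0.0453, 0.0465]
tool_rot: [[-0.497, 0.868, 0.001], [0.868, 0.497, -0.0], [-0.001, 0.001, -1.0]]
ft_force: [0.3, -0.1, 5.7]
grip_width: -0.0001
```

>>> send_rows:
  targets:
    - [0,0,0.06,0,0,0,0]
    - [0,0,0.12,0,0,0,0]
    - [0,0,0.12,0,0,0,0]

```text
time_s: 14.02
position: [0.5158, 0.0453, 0.0425]
tool_rot: [[-0.498, 0.867, 0.003], [0.867, 0.498, -0.001], [-0.002, 0.002, -1.0]]
ft_force: [-7.2, -0.2, 25.2]
grip_width: 0.0001
```

```bash
python3 go.py
```

```text
t 14.03 pos [0.5158 0.0453 0.0425] jig xy mm [92.7  0.9] F [-7.2 -0.2 25.2] F along a 3.4 yaw 119.84 g 0.0001
tilt [ 3.2e-03 -7.0e-04 -1.0e+00]
```

25 N at z=0.0425, well above the 9 N spring end and 8 mm below contact, so the plunger is bottomed. One look, then up.

```bash
python3 look.py s15
```

```text
t 14.03 pos [0.5158 0.0453 0.0425] jig xy mm [92.7  0.9] F [-7.2 -0.2 25.2] F along a 3.4 yaw 119.84 g 0.0001
tilt [ 3.2e-03 -7.0e-04 -1.0e+00]
```

>>> send_rows:
  targets:
    - [0,0,-0.1,0,0,0,0]
    - [0,0,-0.25,0,0,0,0]
    - [0,0,-0.6,0,0,0,0]
    - [0,0,-1.4,0,0,0,0]
    - [0,0,-2.4,0,0,0,0]

```text
time_s: 14.7
position: [0.5144, 0.0455, 0.1606]
tool_rot: [[-0.497, 0.868, -0.003], [0.868, 0.497, 0.0], [0.002, -0.002, -1.0]]
ft_force: [-0.1, -1.2, 0.2]
grip_width: 0.0002
```

>>> send_rows:
  targets:
    - [-0.5,0,-0.5,0,0,0,0]
    - [-1.5,0,-1.0,0,0,0,0]
    - [-2.5,0,-1.0,0,0,0,0]
    - [-3.5,0,-1.0,0,0,0,0]
    - [-3.5,0,-1.0,0,0,0,0]

```text
time_s: 15.32
position: [0.6028, -0.1092, 0.2087]
tool_rot: [[-0.494, 0.869, -0.002], [0.869, 0.494, 0.0], [0.001, -0.001, -1.0]]
ft_force: [-0.0, -0.1, 0.2]
grip_width: -0.0
```

Run:
```python
from go import *
s=rep()
ps,ds=vision.get_image("scene"); v2,u2=np.mgrid[170:270,150:310]
cv2.imwrite("pics/s16.png",cv2.cvtColor(cv2.resize(ps[160:260,150:310],None,fx=5,fy=5,interpolation=cv2.INTER_CUBIC),cv2.COLOR_RGB2BGR))
X=back("scene",u2.ravel(),v2.ravel(),ds[v2,u2].ravel())
jx=(X[:,:2]-O)@a; jy=(X[:,:2]-O)@b
k=(np.abs(jy)<.03)&(X[:,2]>.070)&(X[:,2]<.088)&(jx>.07)&(jx<.12)
print("plunger",k.sum(),np.percentile(X[k,2],[50,90]).round(4),jx[k].mean().round(4))
k=(np.abs(jy)<.03)&(X[:,2]>.041)&(X[:,2]<.055)&(jx>.02)&(jx<.055)
print("rib",np.round(np.percentile(jx[k],[3,50,97])*1e3,1),X[k,2].mean().round(4))
```

```text
t 15.32 pos [ 0.6028 -0.1092  0.2087] jig xy mm [-84.6   2.3] F [-0.  -0.1  0.2] F along a -0.0 yaw 119.63 g -0.0
tilt [-1.5e-03  2.0e-04 -1.0e+00]
plunger 122 [0.0783 0.0804] 0.0934
rib [34.7 39.3 42.9] 0.0449
```

View pics/s15.png

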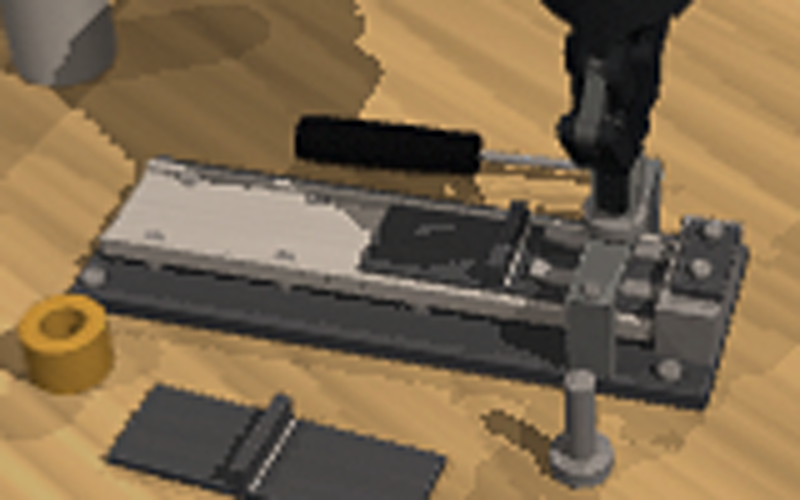

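View pics/s16.png

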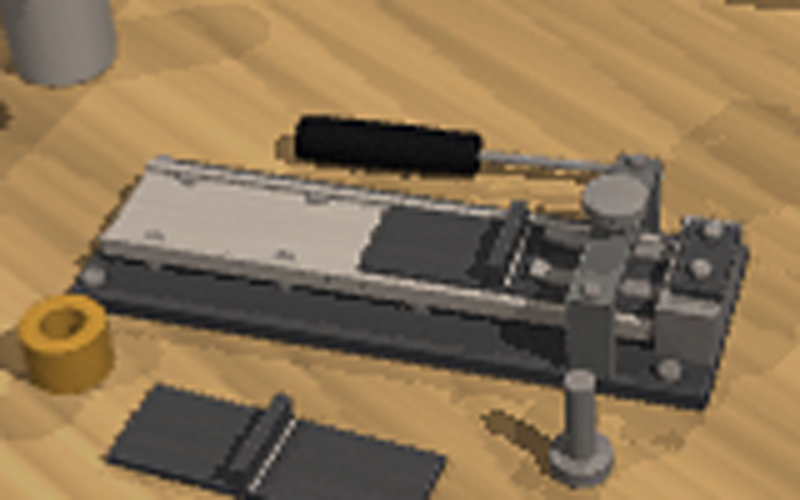

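The plunger is pressed in s15 and back up in s16 (615,198). The bracket is still home with its rib at jig x 35–43 mm, and the loose items haven't moved. I'll let the arm settle briefly, then hand in.

>>> send_rows:
  targets:
    - [0,0,0,0,0,0,0]
    - [0,0,0,0,0,0,0]
    - [0,0,0,0,0,0,0]

```text
time_s: 15.75
position: [0.602, -0.1057, 0.2103]
tool_rot: [[-0.498, 0.867, 0.0], [0.867, 0.498, -0.0], [-0.0, 0.0, -1.0]]
ft_force: [0.3, 0.0, 0.3]
grip_width: 0.0002
```

Run:
```python
from go import *
rep(); print(env.close_job())
```

```text
t 15.75 pos [ 0.602  -0.1057  0.2103] jig xy mm [-81.2   1.2] F [0.3 0.  0.3] F along a -0.1 yaw 119.88 g 0.0002
tilt [ 3.e-04 -0.e+00 -1.e+00]
the job is handed in; nothing more can be done
None
```

I pressed the bracket down about 12 mm (about 16 N) with the shut fingertips and slid it under the leaf spring to the end stop. I then pushed the plunger all the way down, let it come back up and moved clear. The job was handed in at 15.8 s.

- **Bracket home:** It held solid against 20 N of forward push. In the last picture its rib is at jig x 35–43 mm, which is the home position, and the leaf is holding the tongue down.
- **Plunger:** It moved about 8 mm and bottomed at 25 N. Afterwards its head measured back at about 79–80 mm above the bench.
- **Loose things:** The spare, bush, bolt and driver look unmoved in the last picture, and nothing was touching the robot at the end. I did not re-check the spanner, oilcan, offcut or the coloured look-alikes; the arm kept at least 0.2 m up on its way in.
- **One disagreement:** The shut fingertips sat about 30 mm behind the reported tool point. Both cameras showed it and first contact confirmed it, so I found each contact by force instead of by the given geometry.

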